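# Load bisque coasters into a spring dispenser

### The arm

A 7-joint arm with a two-finger parallel gripper is mounted at the origin on the work surface. World frame = base frame: x ahead of the robot, y to its left, z up, the work surface at z = 0. Lengths are in m, angles in rad, forces in N, time in s.
With the tool pointing down it reaches from about 0.4 to 0.9 m from the base axis. Payload 5.5 kg.
Tool frame: the origin (TCP) lies midway between the tips of the shut fingers; the grasp point (between the pads) lies 19 mm behind it; z points along the fingers, y is the line along which they close (so a half turn about z gives the same grasp; the last joint's range is limited). The gripper opens to 85 mm and grips with 20 to 120 N. Pads are 22 mm wide; open, the fingers measure 114 mm over their backs; the gripper's body (76 mm by 85 mm) begins 54 mm behind the grasp point. The pads swing forward as they close: fully open they stand 13 mm farther back than shut.
Start: joints at [1.603, 0.501, -0.427, 1.55, 0.221, 1.138, -0.21], TCP at [0.149, -0.633, 0.231] pointing down, gripper open.
Joint ranges: [-2.88, 2.88], [-0.31, 2.03], [-1.54, 1.56], [0.2, 2.42], [-1.41, 4.55], [0.19, 2.02], [-2.57, 2.57]. Speed limits (rad/s): [2.57, 2.57, 3.14, 3.14, 3.14, 3.14, 3.14].

### API

Orientations are given as a unit quaternion [x, y, z, w].
In Python, from cell import bot, cams, nets gives the robot as it stands.
- The arm moves only by the tool step_arm, never from a script. Its argument "motion" is a list of rows, each a list of 7 numbers: the shift along the tool's x, y, z in mm, then the turn, a rotation vector about the tool's x, y, z in degrees, then the opening in per cent of the stroke, from 0 (shut) to 100 (fully open). A call has exactly 10 rows; each row shifts and turns the commanded pose from where the row before left it, along the tool's axes as they then stand; what a row does not reach is not made up. A row lasts 1/12 s, in which the tool goes at most 41.7 mm and 7.16 degrees, less where a joint would pass 70% of its speed; a pose out of reach is approached as far as the arm can. A call with a gripper value outside its range is refused whole. The fingers move at their own pace and stop on an object; the grip force is fixed at half the most. Time passes only in rows, so rows that do not move let the fingers close, or fill a call up. It gives the time, the measured TCP pose, the force, the opening and the grip force at its end, in the units of the state.
- bot.state(): the state, without advancing time (a new reading comes with each control period).
- cams.snapshot(name): name is "scene" or "top" or "wrist"; returns (picture, depth): 480x640x3 uint8, red, green, blue; 480x640 float32, m along the optical axis (not along the pixel's ray), 0 where there is no reading.
- cams.camera_params(name): a dict with "fx", "fy", "cx", "cy" (pixels), "R" (3x3) and "t" (3): a world point X has camera coordinates R X + t. Camera axes: x right, y down, z forward; pixel columns grow to the right and rows downward; lengths in m; the calibration is good to about 2 mm. The wrist camera is an equidistant fisheye: a pixel r from the principal point sees the ray r / f radians off the axis. A picture is of the moment at which its call begins: read the wrist's pose just before it. camera_params takes no time and is no camera call; for the wrist camera it gives the pose at the moment of the call.
- bot.job_done(): hands the job in; it is judged then, once.
Trained networks look in the newest picture that a camera, given by its name, has taken for a name from the list of things; names that differ only in an ending like _2 or _b are one class to them, and where a whole thing is asked for, a point or a joint stands for the part that bears it (a point fixed in the world has none). Each returns a list of dicts, best first, with "p" (0 to 1); they miss things now and then, are a little off and sometimes report something else, mostly with a low value. They report only what shows in the picture. A call takes as long as a camera call. They do not tell look-alikes from the thing itself.
- nets.cut_out(camera, name): "mask" (480x640 bool, what is visible of it) and "position" ([column, row] in pixels, amid what is visible of it).
The state is a dict: "time_s": time; "qpos": joint angles; "dq": joint speeds; "joint_efforts": joint torques, N m; "tcp_pos": TCP position; "tool_rot": TCP orientation; "wrist_force": force on the tool from outside, world axes, zero at the start; "ft_torque": the same for the moment, N m; "finger_gap": finger opening in m; "grip_force": force on a finger pad.
Only numpy, scipy, OpenCV 4.12 (cv2) and the standard library are available. Lean on these libraries where they do the work, as an engineer would, in place of code of your own. Each camera call takes 0.05 s, during which the arm holds its last target. There are 200 camera calls.

### The job

Load both of the large round fired-clay coasters into the spring-loaded dispenser, flat on its platform as one pile: press each down until the two hinged catches snap back over its top and hold the pile down by themselves. Leave the small disc, the square tile and the other things on the table where they are.

Things in the scene. Friction and masses are not known exactly. Their poses are not given: they have to be found in the camera images.
- dispenser: Fixed spring dispenser: round grey foot (124 mm across, 12 mm thick), four steel guide posts, between them a round platform on a coil spring, and two hinged catches. Origin: centre of the foot's underside on the table, z up along the pile's axis. Catches on its +y and -y sides, on brackets at y = +-39 to 47 mm, 89 mm high. Its +x and -x sides are open for fingers that hold a coaster.
- well_top (a point): Point on the dispenser's axis level with the posts' tops, 102 mm above the table; nothing on it is higher. The posts stand in a square at x, y = +-26 mm, 10 mm thick (41 mm free between neighbours), round a 63 mm wide well; above 87 mm they taper to 3 mm thick, so they lead in a coaster from about 3 mm off centre.
- mouth (a point): Point on the axis level with the catches' lower tips, 71.5 mm above the table. A coaster laid in the well stops on the catches, its underside 8 to 9 mm above this point. Pressed in the middle it pushes them aside; once its top is 2 mm or more below this point (6 is comfortable) they swing back over it in 0.1 s. Let go, it rises until they stop it with its top level with this point within 1 mm.
- platform (a joint): How far the platform has sunk, in m: 0 at the top (its face, 52 mm across, then 1.5 mm below point mouth), 0.044 at the bottom stop. The spring pushes up with about 3.5 N at the top and 90 N per m more. Reads about 0.014 with one coaster latched, 0.030 with two. Pressing a coaster past the catches takes about 5 to 12 N in all.
- catch_left (a joint): Angle of the catch on the dispenser's +y side, in rad: 0 swung in (its spring holds it there), up to 0.8 pushed outward. A steel flap 12 mm wide, 16 mm long, hung on a pin 35 mm from the axis, 84.7 mm above the table, leaning inward and down; its tip overlaps a coaster's rim by 5 mm. It yields to a coaster from above and blocks it from below.
- catch_right (a joint): The same for the catch on the dispenser's -y side.
- coaster_a: Large round coaster of plain fired clay, a flat solid disc 60 mm across and 16 mm thick, about 90 g, lying flat on the table. Origin: centre of its underside; z up. To be loaded.
- coaster_b: The second, identical large round coaster (60 mm across, 16 mm thick). Either of the two may be the lower one. To be loaded.
- small_disc: Small round disc of the same clay, 40 mm across, 16 mm thick, lying flat; origin: centre of its underside. To be left alone.
- square_tile: Square tile of the same clay, 56 by 56 by 12 mm, lying flat; origin: centre of its underside. To be left alone.
- glaze_jar: White jar with a black cap, 72 mm across, 85 mm high; origin: centre of its underside. To be left alone.
- spray_bottle: Green spray bottle, 88 mm across at the foot, 205 mm high; origin: centre of its underside. To be left alone.
- brush: Brush with a wooden handle, 190 mm long, lying on the table along its x axis; origin: under its middle. To be left alone.
- bowl: Fired-clay bowl, 110 mm across, 50 mm high; origin: centre of its underside. To be left alone.
There are look-alikes about, which are no part of the job. What is shaped like the coaster_a but red or white is not meant. What is shaped like the coaster_b but pink is not meant.

How it is judged:
On the way:
1. one of the large coasters is held under both catches, the robot no longer touching it (((horizontal distance between coaster_a and mouth below 0.006 m and z of coaster_a in the frame of mouth below -0.0135 m and angle between coaster_a's own z axis and vertical below 0.12 rad and value of joint each of catch_left, catch_right below 0.2 rad and contact force between coaster_a and the arm below 0.3 N and contact force between coaster_a and the fingers below 0.3 N) or (horizontal distance between coaster_b and mouth below 0.006 m and z of coaster_b in the frame of mouth below -0.0135 m and angle between coaster_b's own z axis and vertical below 0.12 rad and value of joint each of catch_left, catch_right below 0.2 rad and contact force between coaster_b and the arm below 0.3 N and contact force between coaster_b and the fingers below 0.3 N))), for 0.2 s.
At the end, for the whole second after the job is handed in: Both large coasters lie in the dispenser, within 6 mm of its axis, level within 0.12 rad, at rest, their undersides at least 13.5 mm below the catches' tips; the pile has the platform sunk 28 to 37 mm and both catches are swung in (under 0.2 rad) over it (horizontal distance between each of coaster_a, coaster_b and mouth below 0.006 m and z of each of coaster_a, coaster_b in the frame of mouth below -0.0135 m and angle between each of coaster_a, coaster_b's own z axis and vertical below 0.12 rad and linear speed of each of coaster_a, coaster_b below 0.01 m/s and value of joint each of catch_left, catch_right below 0.2 rad and value of joint platform between 0.028 and 0.037 m); the robot touches nothing.
It fails at once if the small disc or the square tile is moved by more than 40 mm (distance of any of small_disc, square_tile from where it was at the start of the episode above 0.04 m).
It fails at once if the jar, spray bottle, brush or bowl is moved by more than 40 mm (distance of any of glaze_jar, spray_bottle, brush, bowl from where it was at the start of the episode above 0.04 m).
It also fails if it takes over 69 s, if anything falls off the work surface, if the arm or the gripper's body presses on something with over 40 N, if the wrist force passes 120 N, or if a joint passes its speed limit or range.

## Working session

There is one attempt and no reset: what is moved stays moved. The work goes in short steps, Python scripts to look and compute and a tool call to move; the robot and the scene stay as the last step left them, time stands still between calls to the robot, and variables do not carry over. Pictures are saved under pics/ and viewed, at most 10 in all, crops included, and the job is handed in when it is done.

Besides the shell and the picture viewer there is one more tool, called after "Emit:" by a JSON object that holds its "method" and its "body", one argument or row to a line. step_arm: Moves the arm, as the interface text tells. Its arguments: {"type":"object","properties":{"motion":{"type":"array","items":{"type":"array","items":{"type":"number"}}}},"required":["motion"]}

```bash
ls; mkdir -p pics
cat > h.py <<'E'
import numpy as np, cv2
from cell import bot, cams, nets
def pts(cam,mask,depth,P):
    v,u=np.nonzero(mask&(depth>0)); z=depth[v,u]
    c=np.stack([(u-P['cx'])/P['fx']*z,(v-P['cy'])/P['fy']*z,z],1)
    return (c-np.array(P['t']))@np.array(P['R'])
E
python3 - <<'E'
from h import *
s=bot.state(); print(s)
for cam in ['top','scene']:
    img,d=cams.snapshot(cam); P=cams.camera_params(cam); print(cam,P)
    cv2.imwrite(f'pics/{cam}0.png',img[:,:,::-1]); np.savez(f'{cam}0.npz',img=img,d=d)
    for n in ['coaster_a','small_disc','square_tile','dispenser','glaze_jar','spray_bottle','brush','bowl']:
        for r in nets.cut_out(cam,n):
            if r['p']<.2: continue
            w=pts(cam,r['mask'],d,P)
            print(n,round(r['p'],2),np.round(r['position']),r['mask'].sum(),np.round(np.median(w,0),3),np.round(np.percentile(w,2,axis=0),3),np.round(np.percentile(w,98,axis=0),3),img[r['mask']].mean(0).round())
E
```

```text
pics
{'time_s': 0.0, 'qpos': array([ 1.60320626,  0.50186678, -0.42677144,  1.55144661,  0.22082574,
        1.13831173, -0.21033597]), 'dq': array([ 0.00022953,  0.00033743,  0.00016784, -0.00037866, -0.0001044 ,
       -0.00014154,  0.00036947]), 'joint_efforts': array([ 3.79306848e-04, -5.69518125e+01, -5.81567958e+00, -2.80939919e+01,
        1.06307739e-02,  1.21697734e-02,  2.77711699e-06]), 'tcp_pos': array([ 0.14846245, -0.6321026 ,  0.23024715]), 'tool_rot': array([ 9.93348222e-01,  1.15144854e-01, -9.51614064e-05, -9.81172648e-04]), 'wrist_force': array([-0.57298147, -0.84370448,  0.18768937]), 'ft_torque': array([ 0.02396905, -0.01449625,  0.04681144]), 'grip_force': 0.0, 'finger_gap': 0.08549989133558704}
top {'fx': 604.0694345534934, 'fy': 604.0694345534934, 'cx': 321.0437534828475, 'cy': 241.48591517969805, 'R': array([[-0.01479326, -0.99973035, -0.01789913],
       [-0.99521784,  0.01645037, -0.09628516],
       [ 0.09655365,  0.01638916, -0.99519284]]), 't': array([0.0447064 , 0.55155279, 1.36133599])}
coaster_a 0.92 [448. 333.] 593 [ 0.339 -0.249  0.017] [ 0.312 -0.2
[... 2767 characters left out ...]
2  0.007] [0.542 0.05  0.09 ] [93. 95. 92.]
glaze_jar 0.9 [406. 249.] 817 [0.775 0.122 0.073] [0.741 0.105 0.008] [0.804 0.163 0.087] [65. 62. 57.]
glaze_jar 0.27 [290. 245.] 1456 [ 0.498 -0.007  0.014] [ 0.437 -0.052  0.006] [0.542 0.048 0.09 ] [92. 95. 92.]
spray_bottle 0.74 [217. 401.] 1906 [ 0.641 -0.426  0.108] [ 0.593 -0.465  0.001] [ 0.666 -0.387  0.207] [72. 80. 64.]
brush 0.81 [355. 329.] 950 [ 0.771 -0.109  0.017] [ 0.698 -0.125  0.005] [ 0.875 -0.086  0.022] [112. 105.  95.]
brush 0.3 [293. 242.] 1619 [ 0.497 -0.004  0.014] [ 0.433 -0.053 -0.001] [0.543 0.075 0.091] [95. 96. 92.]
bowl 0.92 [364. 130.] 750 [0.424 0.494 0.028] [ 0.384  0.423 -0.001] [0.482 0.527 0.051] [94. 57. 39.]
```

Run:
```python
from h import *
img=np.load('top0.npz')['img'][:,:,::-1]
a=cv2.resize(img[190:350,180:480],None,fx=2.66,fy=2.66,interpolation=cv2.INTER_CUBIC)[:420,:798]
d=cv2.resize(img[229:309,298:378],(400,400),interpolation=cv2.INTER_CUBIC)
cv2.imwrite('pics/crop1.png',a)
im2=np.load('scene0.npz')['img'][:,:,::-1]
e=cv2.resize(im2[202:282,252:332],(400,400),interpolation=cv2.INTER_CUBIC)
cv2.imwrite('pics/crop2.png',np.hstack([d,e]))
for cam in ['top','scene']:
    z=np.load(f'{cam}0.npz'); P=cams.camera_params(cam)
    w=pts(cam,np.ones((480,640),bool),z['d'],P)
    k=(np.hypot(w[:,0]-.486,w[:,1]-.005)<.065)&(w[:,2]>.078)
    print(cam,np.round(w[k][np.argsort(w[k][:,1])]*1000).astype(int).tolist())
```

```text
top [[478, -42, 88], [480, -40, 93], [478, -40, 94], [473, -40, 93], [476, -40, 94], [471, -40, 92], [476, -38, 87], [478, -38, 89], [474, -38, 88], [480, -38, 94], [469, -38, 90], [467, -38, 90], [471, -38, 93], [465, -38, 90], [480, -36, 86], [478, -36, 90], [476, -36, 91], [465, -36, 86], [474, -36, 93], [469, -36, 91], [463, -36, 89], [471, -35, 96], [467, -35, 94], [461, -35, 91], [478, -34, 83], [482, -34, 90], [485, -34, 91], [480, -34, 92], [476, -34, 91], [472, -34, 90], [474, -34, 92], [467, -33, 91], [465, -33, 91], [469, -33, 94], [461, -33, 92], [463, -33, 96], [498, -32, 87], [502, -32, 94], [500, -32, 96], [483, -32, 87], [485, -32, 90], [478, -32, 87], [480, -32, 90], [465, -31, 89], [469, -31, 93], [461, -31, 89], [467, -31, 94], [463, -31, 94], [498, -30, 93], [504, -30, 98], [474, -29, 84], [482, -29, 90], [480, -29, 89], [499, -29, 103], [476, -29, 89], [478, -29, 91], [472, -29, 88], [501, -29, 107], [463, -29, 93], [465, -29, 95], [496, -28, 83], [483, -28, 80], [504, -27, 96], [500, -27, 97], [497, -27, 96], [478, -27, 84], [476, -27, 87], [501, -27, 104], [472
[... 5124 characters left out ...]
 38, 84], [489, 38, 83], [493, 38, 81], [489, 38, 88], [509, 38, 85], [493, 38, 85], [509, 38, 80], [509, 38, 89], [470, 38, 104], [495, 39, 86], [511, 40, 80], [472, 40, 94], [488, 40, 89], [492, 40, 92], [504, 41, 87], [474, 41, 81], [490, 42, 84], [496, 42, 79], [507, 42, 88], [500, 42, 87], [494, 42, 91], [510, 42, 86], [496, 42, 84], [473, 42, 83], [499, 42, 81], [509, 43, 80], [493, 43, 85], [502, 43, 87], [512, 43, 85], [496, 43, 91], [495, 44, 85], [502, 44, 91], [498, 44, 88], [505, 44, 88], [511, 44, 88], [508, 45, 90], [488, 45, 88], [507, 45, 85], [498, 45, 91], [504, 46, 90], [490, 46, 88], [493, 47, 90], [498, 49, 91], [494, 50, 86], [497, 51, 83], [490, 51, 87], [492, 52, 87]]
```

View pics/crop1.png

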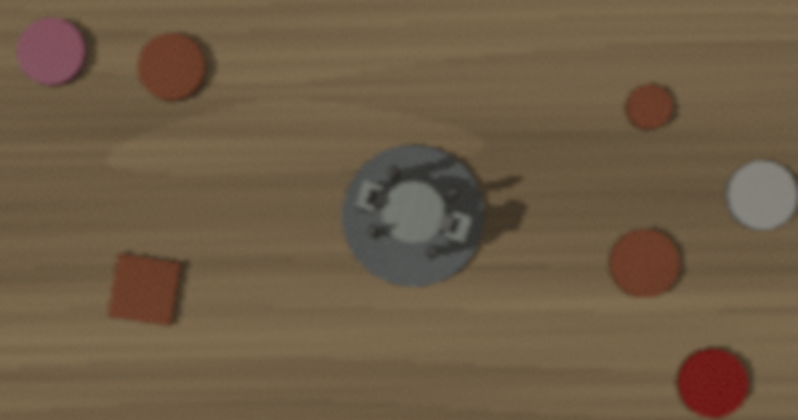

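View pics/crop2.png

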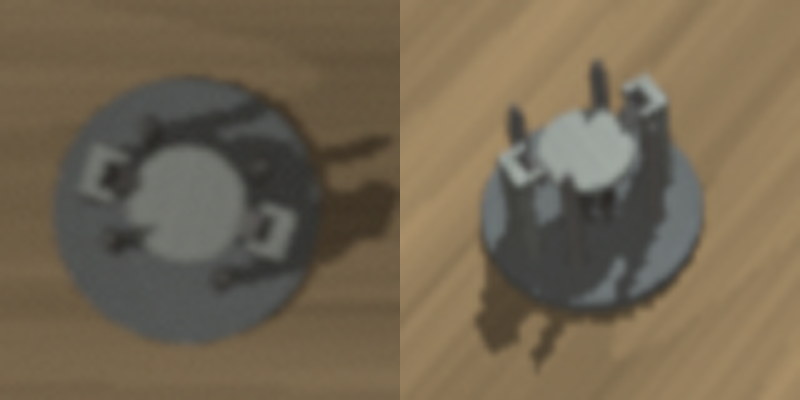

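Candidates in the top picture: (422,289) and (246,213) are plain fired-clay brown and 60 mm across, so they fit. Red (448,333), white (467,265) and pink (196,212) are look-alikes, and (424,229) is the small disc. The crop confirms the colours. The second crop shows the dispenser with its brackets at about 70° and 250° in the world frame. Its centre is near (0.486, 0.004), and the gripper's y axis should lie along azimuth −20°.

Emit:
{"method": "step_arm", "body": {
  "motion": [
    [24,-22,-3,0,0,0,100],
    [24,-22,-3,0,0,0,100],
    [24,-22,-3,0,0,0,100],
    [24,-22,-3,0,0,0,100],
    [24,-22,-3,0,0,0,100],
    [24,-22,-3,0,0,0,100],
    [24,-22,-3,0,0,0,100],
    [24,-22,-3,0,0,0,100],
    [24,-22,-3,0,0,0,100],
    [24,-22,-3,0,0,0,100]
  ]
}}

```text
time_s: 1.73
tcp_pos: [0.3327, -0.3623, 0.2617]
tool_rot: [0.993, 0.115, 0.0, 0.0]
wrist_force: [1.4, -0.3, -0.2]
finger_gap: 0.0852
grip_force: 0.0
```

```bash
cat >> h.py <<'E'
from scipy.spatial.transform import Rotation as Rn
def delta(x,y,z,yaz=-20.):
    """tool-frame shift (mm) to world target; then remaining turn (deg, rotvec) to tool-down with tool-y azimuth yaz"""
    s=bot.state(); R=Rn.from_quat(s['tool_rot'])
    yv=np.array([np.cos(np.radians(yaz)),np.sin(np.radians(yaz)),0]); zv=np.array([0,0,-1.])
    T=Rn.from_matrix(np.stack([np.cross(yv,zv),yv,zv],1))
    print('t',round(s['time_s'],2),'tcp',np.round(s['tcp_pos']*1000,1),'q',np.round(s['qpos'],2),'F',np.round(s['wrist_force'],1),'gap',round(s['finger_gap'],4),'grip',round(s['grip_force'],1))
    print('shift',np.round(R.inv().apply(np.array([x,y,z])-s['tcp_pos'])*1000,1),'turn',np.round((R.inv()*T).as_rotvec(degrees=True),2),
      'shift after turn',np.round(T.inv().apply(np.array([x,y,z])-s['tcp_pos'])*1000,1))
E
python3 -c "
from h import *
delta(.442,-.194,.15);delta(.442,-.194,.15,160)"
```

```text
t 1.73 tcp [ 332.7 -362.3  261.7] q [ 1.31  0.2  -0.6   1.9   0.13  1.08 -0.68] F [ 1.4 -0.3 -0.2] gap 0.0852 grip 0.0
shift [ 144.9 -139.   111.6] turn [ 4.000e-02  2.000e-02 -5.678e+01] shift after turn [195.5  45.1 111.7]
t 1.73 tcp [ 332.7 -362.3  261.7] q [ 1.31  0.2  -0.6   1.9   0.13  1.08 -0.68] F [ 1.4 -0.3 -0.2] gap 0.0852 grip 0.0
shift [ 144.9 -139.   111.6] turn [ 3.0000e-02 -5.0000e-02  1.2322e+02] shift after turn [-195.5  -45.1  111.7]
```

Emit:
{"method": "step_arm", "body": {
  "motion": [
    [0,0,8,0,0,-7.1,100],
    [0,0,8,0,0,-7.1,100],
    [0,0,8,0,0,-7.1,100],
    [0,0,8,0,0,-7.1,100],
    [0,0,8,0,0,-7.1,100],
    [0,0,8,0,0,-7.1,100],
    [0,0,8,0,0,-7.1,100],
    [0,0,8,0,0,-7.1,100],
    [25,8,0,0,0,0,100],
    [30,8,0,0,0,0,100]
  ]
}}

```text
time_s: 2.57
tcp_pos: [0.3645, -0.319, 0.1967]
tool_rot: [0.821, 0.572, -0.0, -0.0]
wrist_force: [0.9, 0.0, 0.7]
finger_gap: 0.0854
grip_force: 0.0
```

```bash
python3 -c "
from h import *
delta(.442,-.194,.15)"
```

```text
t 2.57 tcp [ 364.5 -319.   196.7] q [ 1.32  0.3  -0.76  1.98  0.25  0.96  0.08] F [0.9 0.  0.7] gap 0.0854 grip 0.0
shift [144.1  29.4  46.7] turn [-0.05  0.   -0.27] shift after turn [144.   30.   46.7]
```

Emit:
{"method": "step_arm", "body": {
  "motion": [
    [20,4,7,0,0,0,100],
    [20,4,7,0,0,0,100],
    [20,4,7,0,0,0,100],
    [20,4,7,0,0,0,100],
    [20,4,7,0,0,0,100],
    [20,4,7,0,0,0,100],
    [20,4,4,0,0,0,100],
    [0,0,0,0,0,0,100],
    [0,0,0,0,0,0,100],
    [0,0,0,0,0,0,100]
  ]
}}

```text
time_s: 3.4
tcp_pos: [0.4398, -0.196, 0.1514]
tool_rot: [0.819, 0.574, -0.0, 0.0]
wrist_force: [-0.8, 0.1, -0.4]
finger_gap: 0.0857
grip_force: 0.0
```

Run:
```python
from h import *
delta(.442,-.194,.03)
P=cams.camera_params('wrist'); img,d=cams.snapshot('wrist'); print({k:np.round(v,3) for k,v in P.items()})
np.savez('w1.npz',img=img,d=d,**P); cv2.imwrite('pics/w1.png',img[:,:,::-1])
for r in nets.cut_out('wrist','coaster_a'):
    m=r['mask']&(d>0); v,u=np.nonzero(m); z=d[v,u]
    rr=np.hypot(u-P['cx'],v-P['cy']); th=rr/P['fx']; k=np.tan(th)/np.maximum(rr,1e-6)
    c=np.stack([(u-P['cx'])*k*z,(v-P['cy'])*k*z,z],1); w=(c-P['t'])@P['R']
    w=w[w[:,2]>.011]
    print(round(r['p'],2),r['position'],m.sum(),np.round(w.mean(0),4),np.round(np.percentile(w,1,axis=0),4),np.round(np.percentile(w,99,axis=0),4))
```

```text
t 3.4 tcp [ 439.8 -196.   151.4] q [ 1.02  0.37 -0.78  2.03  0.34  0.87 -0.3 ] F [-0.8  0.1 -0.4] gap 0.0857 grip 0.0
shift [  2.7   1.4 121.4] turn [0.   0.03 0.02] shift after turn [  2.6   1.4 121.4]
{'fx': np.float64(371.648), 'fy': np.float64(371.648), 'cx': np.float64(315.436), 'cy': np.float64(240.959), 'R': array([[ 0.94 , -0.342,  0.   ],
       [-0.329, -0.902,  0.279],
       [-0.096, -0.262, -0.96 ]]), 't': array([-0.48 , -0.049,  0.293])}
0.98 [315.5, 217.4] 4623 [ 0.4394 -0.1926  0.0172] [ 0.4115 -0.2209  0.0151] [ 0.4667 -0.1653  0.0189]
0.96 [411.8, 301.3] 2666 [ 0.491  -0.2894  0.0172] [ 0.4674 -0.3209  0.0116] [ 0.5235 -0.2677  0.0188]
0.83 [231.0, 317.7] 2837 [ 0.3434 -0.2474  0.0183] [ 0.3185 -0.276   0.0118] [ 0.3655 -0.2187  0.0193]
```

View pics/w1.png

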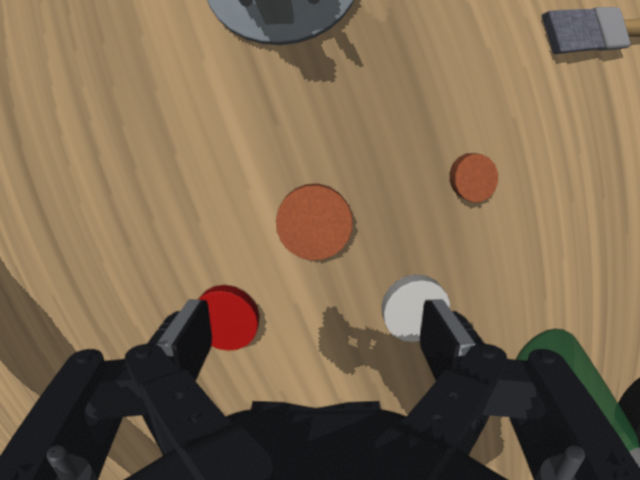

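The wrist picture shows the brown coaster at (315,222), with the red one at (229,318), the white one at (415,308) and the small disc at (474,177). All three cameras agree within about 1 mm across the grip axis, so I'm descending.

Emit:
{"method": "step_arm", "body": {
  "motion": [
    [2.4,-0.7,20,0,0,0,100],
    [0,0,20,0,0,0,100],
    [0,0,20,0,0,0,100],
    [0,0,20,0,0,0,100],
    [0,0,20,0,0,0,100],
    [0,0,20,0,0,0,100],
    [0,0,14,0,0,0,100],
    [0,0,10,0,0,0,100],
    [0,0,6,0,0,0,100],
    [0,0,0,0,0,0,100]
  ]
}}

```text
time_s: 4.33
tcp_pos: [0.4395, -0.1933, 0.0005]
tool_rot: [0.819, 0.573, -0.0, -0.001]
wrist_force: [-0.4, -0.1, 0.0]
finger_gap: 0.0854
grip_force: 0.0
```

```bash
python3 -c "
from h import *
delta(.440,-.1935,-.003)"
```

```text
t 4.33 tcp [ 439.5 -193.3    0.5] q [ 0.83  0.63 -0.57  2.1   0.61  0.58 -0.53] F [-0.4 -0.1  0. ] gap 0.0854 grip 0.0
shift [0.  0.6 3.5] turn [-0.08  0.   -0.03] shift after turn [0.  0.6 3.5]
```

Aligned, so I'm closing.

Emit:
{"method": "step_arm", "body": {
  "motion": [
    [0,0,0,0,0,0,50],
    [0,0,0,0,0,0,50],
    [0,0,0,0,0,0,50],
    [0,0,0,0,0,0,50],
    [0,0,0,0,0,0,50],
    [0,0,0,0,0,0,50],
    [0,0,0,0,0,0,50],
    [0,0,0,0,0,0,50],
    [0,0,0,0,0,0,50],
    [0,0,0,0,0,0,50]
  ]
}}

```text
time_s: 5.17
tcp_pos: [0.4409, -0.1934, 0.0028]
tool_rot: [0.819, 0.574, 0.0, 0.001]
wrist_force: [-1.8, 0.8, 8.0]
finger_gap: 0.0573
grip_force: 62.0
```

```bash
python3 -c "
from h import *
delta(.440,-.1935,-.003)"
```

```text
t 5.17 tcp [ 440.9 -193.4    2.8] q [ 0.83  0.62 -0.57  2.1   0.61  0.59 -0.53] F [-1.8  0.8  8. ] gap 0.0573 grip 62.0
shift [-0.4 -0.8  5.8] turn [0.11 0.06 0.02] shift after turn [-0.4 -0.8  5.8]
```

Emit:
{"method": "step_arm", "body": {
  "motion": [
    [0,0,-10,0,0,0,50],
    [0,0,-20,0,0,0,50],
    [0,0,-20,0,0,0,50],
    [0,0,-20,0,0,0,50],
    [0,0,-25,0,0,0,50],
    [0,0,-25,0,0,0,50],
    [10,0,-15,0,0,0,50],
    [20,-2,0,0,0,0,50],
    [25,-4,0,0,0,0,50],
    [25,-4,0,0,0,0,50]
  ]
}}

```text
time_s: 6.0
tcp_pos: [0.4585, -0.1143, 0.1378]
tool_rot: [0.82, 0.573, 0.0, 0.001]
wrist_force: [0.9, 0.1, -1.9]
finger_gap: 0.0574
grip_force: 64.0
```

Emit:
{"method": "step_arm", "body": {
  "motion": [
    [20,-4,0,0,0,0,50],
    [10,-2,0,0,0,0,50],
    [0,0,0,0,0,0,50],
    [0,0,0,0,0,0,50],
    [0,0,0,0,0,0,50],
    [0,0,0,0,0,0,50],
    [0,0,0,0,0,0,50],
    [0,0,0,0,0,0,50],
    [0,0,0,0,0,0,50],
    [0,0,0,0,0,0,50]
  ]
}}

```text
time_s: 6.83
tcp_pos: [0.4626, -0.0844, 0.1362]
tool_rot: [0.819, 0.573, -0.0, -0.0]
wrist_force: [0.2, 0.2, -1.2]
finger_gap: 0.0572
grip_force: 64.0
```

Run:
```python
from h import *
delta(.486,.004,.125)
P=cams.camera_params('wrist'); img,d=cams.snapshot('wrist')
np.savez('w2.npz',img=img,d=d,**P); cv2.imwrite('pics/w2.png',img[:,:,::-1])
v,u=np.nonzero(d>0); z=d[v,u]
rr=np.hypot(u-P['cx'],v-P['cy']); k=np.tan(rr/P['fx'])/np.maximum(rr,1e-6)
c=np.stack([(u-P['cx'])*k*z,(v-P['cy'])*k*z,z],1); w=(c-P['t'])@P['R']
np.save('w2p.npy',np.hstack([w,u[:,None],v[:,None]]))
k=(np.hypot(w[:,0]-.486,w[:,1]-.004)<.05)&(w[:,2]>.093)&(w[:,2]<.110)
q=w[k]; print(k.sum())
n,lab,st,cen=cv2.connectedComponentsWithStats((lambda a:(a.__setitem__((v[k],u[k]),1),a)[1])(np.zeros((480,640),np.uint8)))
L=lab[v[k],u[k]]
for i in range(1,n):
    if (L==i).sum()>3: print(i,(L==i).sum(),cen[i].round(),np.round(q[L==i].mean(0)*1000,1))
# foot circle
k=(np.hypot(w[:,0]-.486,w[:,1]-.004)<.08)&(abs(w[:,2]-.012)<.003); print(k.sum(),np.round(w[k].min(0),4),np.round(w[k].max(0),4))
```

```text
t 6.83 tcp [462.6 -84.4 136.2] q [ 0.8   0.39 -0.8   2.07  0.38  0.84 -0.57] F [ 0.2  0.2 -1.2] gap 0.0572 grip 64.0
shift [91.1 -8.3 11.3] turn [-0.01 -0.   -0.01] shift after turn [91.1 -8.3 11.2]
678
1 173 [346.  42.] [516.   19.5  98.4]
2 178 [242.  44.] [468.8  37.   98.4]
3 160 [243. 143.] [451.6 -10.4  98.4]
4 167 [346. 143.] [498.7 -27.7  98.7]
11048 [ 0.4216 -0.0564  0.0104] [0.5454 0.0663 0.015 ]
```

View pics/w2.png

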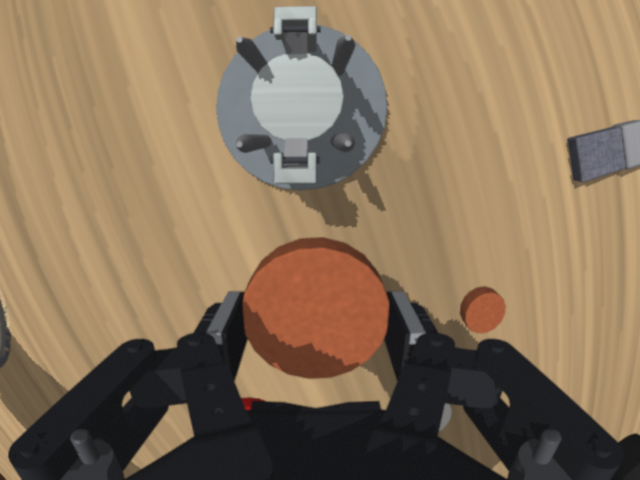

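The wrist picture shows the coaster held flat between the pads at (316,308). The dispenser is at (297,100) with its catches at the top and bottom, so the yaw is right. I'll measure the coaster's offset in the same picture so the calibration error cancels.

```bash
cat >> h.py <<'E'
def wrist_pts():
    P=cams.camera_params('wrist'); img,d=cams.snapshot('wrist')
    v,u=np.nonzero(d>0); z=d[v,u]
    rr=np.hypot(u-P['cx'],v-P['cy']); k=np.tan(rr/P['fx'])/np.maximum(rr,1e-6)
    c=np.stack([(u-P['cx'])*k*z,(v-P['cy'])*k*z,z],1); w=(c-P['t'])@P['R']
    return img,w,u,v
def held(img,w,u,v,tcp):
    r=img[v,u].astype(int); k=(r[:,0]>1.4*r[:,1])&(abs(w[:,2]-tcp[2]-.014)<.012)&(np.hypot(*(w[:,:2]-tcp[:2]).T)<.045)
    p=w[k]; A=np.c_[np.ones(len(p)),p[:,:2]-tcp[:2]]; pl=np.linalg.lstsq(A,p[:,2],rcond=None)[0]
    p=p[abs(A@pl-p[:,2])<.003]
    (c,rad)=cv2.minEnclosingCircle((p[:,:2]*1000).astype(np.float32))
    print('coaster n',len(p),'circle',np.round(c,1),round(rad,1),'plane',np.round(pl,4),'minus tcp',np.round(np.array(c)-tcp[:2]*1000,1))
    yv=np.array([.9397,-.342]); xv=np.array([.342,.9397])
    for e in (xv,yv):
        t=p[:,:2]@e; print(' extent',np.round(np.percentile(t,[.3,99.7])*1000,1), round(np.percentile(t,[.3,99.7]).mean()*1000,1),'tcp',round(tcp[:2]@e*1000,1))
E
python3 - <<'E'
from h import *
z=np.load('w2.npz'); w=np.load('w2p.npy'); s=bot.state()
held(z['img'],w[:,:3],w[:,3].astype(int),w[:,4].astype(int),s['tcp_pos'])
xv=np.array([.342,.9397]);yv=np.array([.9397,-.342]);c=np.array([483.8,4.6]);print('disp',c@xv,c@yv)
E
```

```text
coaster n 15554 circle [462.1 -85.4] 30.5 plane [ 0.1503 -0.0139 -0.0323] minus tcp [-0.6 -1.1]
 extent [ 50.2 107.5] 78.8 tcp 79.0
 extent [434.8 491.9] 463.4 tcp 463.6
disp 169.78222000000002 453.05366000000004
```

Emit:
{"method": "step_arm", "body": {
  "motion": [
    [8,-1,0,0,0,0,50],
    [16,-1.7,0,0,0,0,50],
    [20,-2,0,0,0,0,50],
    [20,-2,0,0,0,0,50],
    [16,-2,0,0,0,0,50],
    [11.2,-1.3,4,0,0,0,50],
    [0,0,8,0,0,0,50],
    [0,0,8,0,0,0,50],
    [0,0,6,0,0,0,50],
    [0,0,0,0,0,0,50]
  ]
}}

```text
time_s: 7.72
tcp_pos: [0.4829, 0.0039, 0.1085]
tool_rot: [0.819, 0.573, -0.001, -0.001]
wrist_force: [-0.1, 1.0, -1.1]
finger_gap: 0.0573
grip_force: 64.0
```

Run:
```python
from h import *
delta(.484,.0045,.09)
img,w,u,v=wrist_pts(); cv2.imwrite('pics/w3.png',img[:,:,::-1])
tcp=bot.state()['tcp_pos']; held(img,w,u,v,tcp)
k=(np.hypot(w[:,0]-.485,w[:,1]-.004)<.055)&(w[:,2]>.08)&(w[:,2]<.106)
a=np.zeros((480,640),np.uint8);a[v[k],u[k]]=1
n,lab,st,cen=cv2.connectedComponentsWithStats(a); L=lab[v[k],u[k]]
for i in range(1,n):
    if st[i,4]>15: print(st[i,4],cen[i].round(),np.round(w[k][L==i].mean(0)*1000,1),np.round(w[k][L==i].max(0)*1000,1))
```

```text
t 7.72 tcp [482.9   3.9 108.5] q [ 0.58  0.46 -0.77  2.05  0.45  0.8  -0.81] F [-0.1  1.  -1.1] gap 0.0573 grip 64.0
shift [ 1.   0.9 18.5] turn [-0.18  0.08 -0.05] shift after turn [ 0.9  0.8 18.5]
coaster n 15526 circle [482.3   2.8] 30.6 plane [ 0.1226 -0.0161 -0.0303] minus tcp [-1.1 -1.3]
 extent [140.  197.4] 168.7 tcp 169.1
 extent [423.7 480.8] 452.2 tcp 452.8
1806 [317. 199.] [497.2  42.1  88.6] [509.7  52.9  92.2]
453 [261. 226.] [470.2  39.9  93.2] [473.6  43.6 104.4]
454 [372. 227.] [516.4  22.9  93.2] [521.7  26.  104.7]
```

View pics/w3.png

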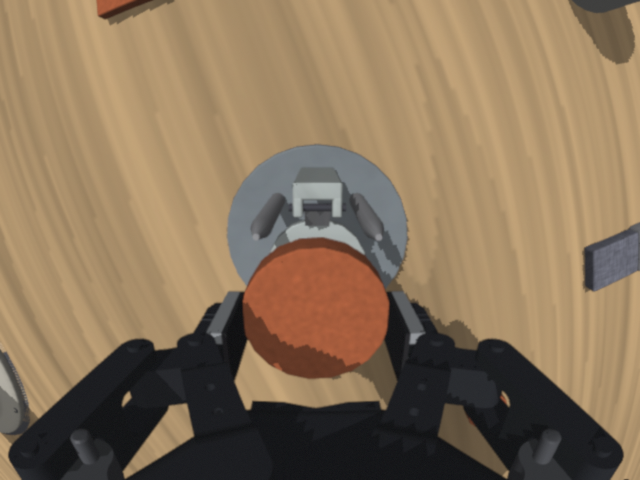

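The wrist picture shows the coaster at column 316, midway between the far post tips at (258,236) and (376,237). It needs a trim of about +0.8 mm in x and +1 mm in y before going in.

Emit:
{"method": "step_arm", "body": {
  "motion": [
    [0.8,1,0,0,0,0,50],
    [0,0,3,0,0,0,50],
    [0,0,3,0,0,0,50],
    [0,0,3,0,0,0,50],
    [0,0,3,0,0,0,50],
    [0,0,3,0,0,0,50],
    [0,0,3,0,0,0,50],
    [0,0,3,0,0,0,50],
    [0,0,0,0,0,0,50],
    [0,0,0,0,0,0,50]
  ]
}}

```text
time_s: 8.6
tcp_pos: [0.4855, 0.0056, 0.0891]
tool_rot: [0.819, 0.574, -0.0, -0.0]
wrist_force: [-0.7, 0.3, -0.4]
finger_gap: 0.0576
grip_force: 64.0
```

```bash
python3 -c "
from h import *
delta(.4845,.0045,.050); print(bot.state()['ft_torque'])"
```

```text
t 8.6 tcp [485.5   5.6  89.1] q [ 0.55  0.5  -0.75  2.06  0.49  0.77 -0.84] F [-0.7  0.3 -0.4] gap 0.0576 grip 64.0
shift [-1.3 -0.6 39.1] turn [-0.02  0.    0.04] shift after turn [-1.3 -0.6 39.1]
[-0.03510641 -0.01429052  0.02993224]
```

Emit:
{"method": "step_arm", "body": {
  "motion": [
    [0,0,3,0,0,0,50],
    [0,0,3,0,0,0,50],
    [0,0,3,0,0,0,50],
    [0,0,3,0,0,0,50],
    [0,0,3,0,0,0,50],
    [0,0,3,0,0,0,50],
    [0,0,0,0,0,0,50],
    [0,0,0,0,0,0,50],
    [0,0,0,0,0,0,50],
    [0,0,0,0,0,0,50]
  ]
}}

```text
time_s: 9.43
tcp_pos: [0.4858, 0.0055, 0.0714]
tool_rot: [0.819, 0.574, 0.0, 0.0]
wrist_force: [0.5, 0.3, 1.3]
finger_gap: 0.0574
grip_force: 64.4
```

```bash
python3 -c "
from h import *
delta(.4855,.0056,.050); print(bot.state()['ft_torque'])
img,w,u,v=wrist_pts(); held(img,w,u,v,bot.state()['tcp_pos'])"
```

```text
t 9.43 tcp [485.8   5.5  71.4] q [ 0.53  0.52 -0.72  2.07  0.52  0.73 -0.87] F [0.5 0.3 1.3] gap 0.0574 grip 64.4
shift [ 0.  -0.4 21.4] turn [ 0.02 -0.01  0.03] shift after turn [ 0.  -0.4 21.4]
[-0.03222759 -0.2447937   0.01393857]
coaster n 15563 circle [485.2   4.4] 30.5 plane [ 0.0855 -0.0095 -0.0257] minus tcp [-0.6 -1. ]
 extent [142.3 199.9] 171.1 tcp 171.3
 extent [425.9 483. ] 454.4 tcp 454.7
```

Emit:
{"method": "step_arm", "body": {
  "motion": [
    [0,0,3,0,0,0,50],
    [0,0,3,0,0,0,50],
    [0,0,3,0,0,0,50],
    [0,0,3,0,0,0,50],
    [0,0,3,0,0,0,50],
    [0,0,3,0,0,0,50],
    [0,0,3,0,0,0,50],
    [0,0,0,0,0,0,50],
    [0,0,0,0,0,0,50],
    [0,0,0,0,0,0,50]
  ]
}}

```text
time_s: 10.32
tcp_pos: [0.4858, 0.0055, 0.0504]
tool_rot: [0.819, 0.574, 0.0, 0.0]
wrist_force: [0.3, 0.3, 4.7]
finger_gap: 0.0572
grip_force: 64.7
```

```bash
python3 -c "
from h import *
delta(.4855,.0056,.050); print(bot.state()['ft_torque'])
img,w,u,v=wrist_pts(); held(img,w,u,v,bot.state()['tcp_pos']);cv2.imwrite('pics/w4.png',img[180:400,200:440,::-1].repeat(2,0).repeat(2,1))"
```

```text
t 10.32 tcp [485.8   5.5  50.4] q [ 0.5   0.56 -0.69  2.08  0.56  0.69 -0.9 ] F [0.3 0.3 4.7] gap 0.0572 grip 64.7
shift [ 0.  -0.4  0.4] turn [ 0.02 -0.01  0.03] shift after turn [ 0.  -0.4  0.4]
[-0.04516214 -0.16301395 -0.0338252 ]
coaster n 13773 circle [485.3   4.6] 30.2 plane [ 0.0647 -0.006  -0.0129] minus tcp [-0.6 -0.8]
 extent [142.2 195.4] 168.8 tcp 171.3
 extent [425.9 483. ] 454.4 tcp 454.7
```

View pics/w4.png

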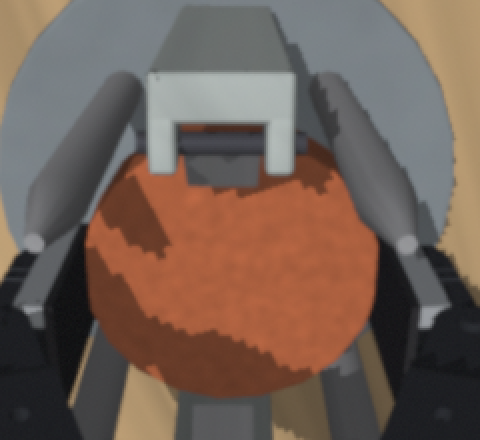

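The crop shows the coaster flat in the well, with the far catch swung back over its rim at (222,170). The top is about 7 mm below the catch tips, so I'm releasing.

Emit:
{"method": "step_arm", "body": {
  "motion": [
    [0,0,0,0,0,0,100],
    [0,0,0,0,0,0,100],
    [0,0,0,0,0,0,100],
    [0,0,0,0,0,0,100],
    [0,0,0,0,0,0,100],
    [0,0,0,0,0,0,100],
    [0,0,-8,0,0,0,100],
    [0,0,-15,0,0,0,100],
    [0,0,-20,0,0,0,100],
    [0,0,-25,0,0,0,100]
  ]
}}

```text
time_s: 11.2
tcp_pos: [0.4845, 0.0056, 0.1186]
tool_rot: [0.819, 0.574, -0.001, -0.001]
wrist_force: [0.0, -0.2, 0.2]
finger_gap: 0.0854
grip_force: 0.0
```

```bash
python3 -c "
from h import *
delta(.6195,.2125,.15)
img,w,u,v=wrist_pts(); cv2.imwrite('pics/w5.png',img[:,:,::-1])
r=img[v,u].astype(int); k=(r[:,0]>1.6*r[:,1])&(np.hypot(w[:,0]-.485,w[:,1]-.005)<.04)&(w[:,2]>.04)
p=w[k]; A=np.c_[np.ones(len(p)),p[:,:2]-[.485,.005]]; print(len(p),np.linalg.lstsq(A,p[:,2],rcond=None)[0],cv2.minEnclosingCircle((p[:,:2]*1000).astype(np.float32)))
"
```

```text
t 11.2 tcp [484.5   5.6 118.6] q [ 0.59  0.45 -0.79  2.04  0.43  0.82 -0.8 ] F [ 0.  -0.2  0.2] gap 0.0854 grip 0.0
shift [240.5  56.3 -31.7] turn [-0.15  0.02  0.05] shift after turn [240.6  56.1 -31.4]
8045 [ 0.07301472 -0.00212933 -0.00531909] ((486.87158203125, 4.322997570037842), 31.068214416503906)
```

View pics/w5.png

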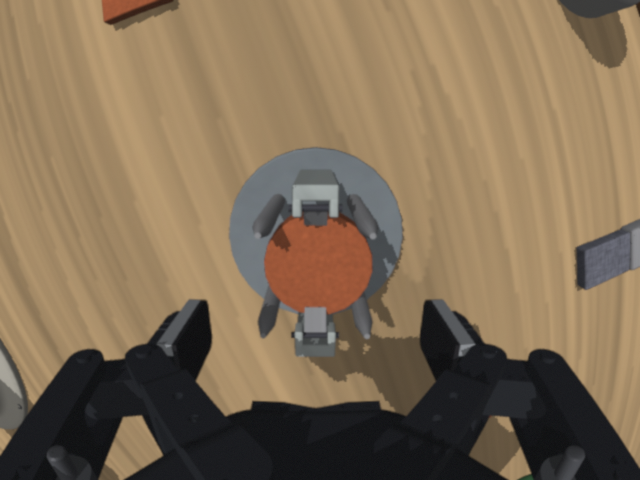

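Both catches, at (316,213) and (316,320), lie over the latched coaster, and it is level. Now the second one.

Emit:
{"method": "step_arm", "body": {
  "motion": [
    [8,2,-14,0,0,0,100],
    [18,4,-14,0,0,0,100],
    [25,6,-4,0,0,0,100],
    [30,7,0,0,0,0,100],
    [30,7,0,0,0,0,100],
    [30,7,0,0,0,0,100],
    [30,7,0,0,0,0,100],
    [30,7,0,0,0,0,100],
    [20,5,0,0,0,0,100],
    [10,3,0,0,0,0,100]
  ]
}}

```text
time_s: 12.08
tcp_pos: [0.6169, 0.2076, 0.1509]
tool_rot: [0.818, 0.575, 0.001, -0.001]
wrist_force: [-1.0, -0.3, 2.1]
finger_gap: 0.0852
grip_force: 0.0
```

Emit:
{"method": "step_arm", "body": {
  "motion": [
    [0,0,0,0,0,0,100],
    [0,0,0,0,0,0,100],
    [0,0,0,0,0,0,100],
    [0,0,0,0,0,0,100],
    [0,0,0,0,0,0,100],
    [0,0,0,0,0,0,100],
    [0,0,0,0,0,0,100],
    [0,0,0,0,0,0,100],
    [0,0,0,0,0,0,100],
    [0,0,0,0,0,0,100]
  ]
}}

```text
time_s: 12.92
tcp_pos: [0.6163, 0.2038, 0.1504]
tool_rot: [0.819, 0.574, 0.0, 0.0]
wrist_force: [-0.1, -0.7, -0.9]
finger_gap: 0.0855
grip_force: 0.0
```

Run:
```python
from h import *
delta(.6195,.2125,.0)
img,w,u,v=wrist_pts(); cv2.imwrite('pics/w6.png',img[:,:,::-1])
xv=np.array([.342,.9397]);yv=np.array([.9397,-.342])
for r in nets.cut_out('wrist','coaster_b'):
    m=r['mask'][v,u]&(w[:,2]>.012); p=w[m]
    print(round(r['p'],2),r['position'],m.sum(),np.round(p.mean(0),4),cv2.minEnclosingCircle((p[:,:2]*1000).astype(np.float32)),np.percentile(p[:,:2]@xv,[.5,99.5]).mean(),img[r['mask']].mean(0).round())
for c in [(.6175,.213),(.6195,.214),(.6205,.2125),(.621,.2135)]: print(np.array(c)@xv)
print(bot.state()['tcp_pos'][:2]@xv)
```

```text
t 12.92 tcp [616.3 203.8 150.4] q [ 0.15  0.67 -0.75  1.61  0.5   1.06 -1.09] F [-0.1 -0.7 -0.9] gap 0.0855 grip 0.0
shift [  9.3   0.  150.4] turn [ 0.   -0.    0.03] shift after turn [9.300e+00 1.000e-01 1.504e+02]
0.83 [312.4, 211.7] 4619 [0.6183 0.2158 0.0172] ((618.1807861328125, 215.07119750976562), 30.078388214111328) 0.41403299240569524 [154.  87.  58.]
0.78 [285.4, 77.8] 4781 [0.6338 0.32   0.0172] ((633.585693359375, 320.5158996582031), 29.98537826538086) 0.5176207221706618 [192. 119. 146.]
0.48 [527.5, 242.7] 9052 [0.7589 0.1515 0.0691] ((793.8522338867188, 121.35294342041016), 68.39517211914062) 0.3988854487357003 [63. 62. 62.]
0.4113411
0.4129648
0.41189725
0.41300795
0.4022712706409383
```

View pics/w6.png

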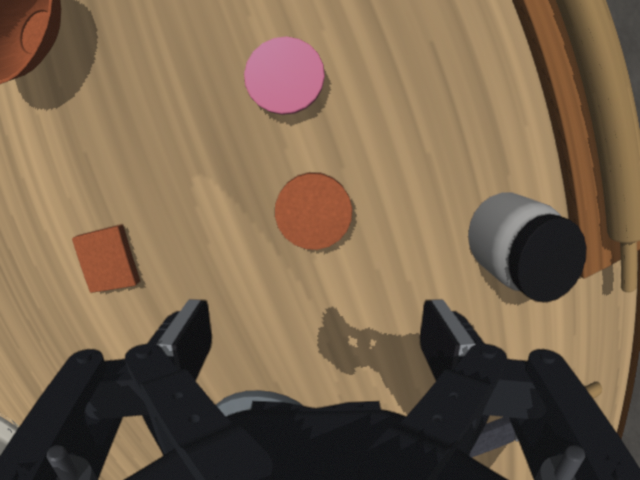

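The wrist picture shows the second brown coaster at (313,211), the pink look-alike at (285,75) and the tile at (105,258). I'm descending on the brown one.

Emit:
{"method": "step_arm", "body": {
  "motion": [
    [5,-0.7,15,0,0,0,100],
    [6,-0.6,20,0,0,0,100],
    [0,0,20,0,0,0,100],
    [0,0,20,0,0,0,100],
    [0,0,20,0,0,0,100],
    [0,0,20,0,0,0,100],
    [0,0,16,0,0,0,100],
    [0,0,12,0,0,0,100],
    [0,0,6,0,0,0,100],
    [0,0,0,0,0,0,100]
  ]
}}

```text
time_s: 13.85
tcp_pos: [0.6178, 0.2143, -0.0004]
tool_rot: [0.819, 0.574, -0.001, -0.0]
wrist_force: [-0.0, -0.2, -0.4]
finger_gap: 0.0855
grip_force: 0.0
```

```bash
python3 -c "
from h import *
delta(.6190,.2146,.001)"
```

```text
t 13.85 tcp [ 6.178e+02  2.143e+02 -4.000e-01] q [ 0.06  0.86 -0.63  1.66  0.64  0.85 -1.19] F [-0.  -0.2 -0.4] gap 0.0855 grip 0.0
shift [ 0.7  1.1 -1.4] turn [-0.11  0.08  0.04] shift after turn [ 0.7  1.1 -1.4]
```

Closing, then lifting straight up.

Emit:
{"method": "step_arm", "body": {
  "motion": [
    [0,0,-1,0,0,0,50],
    [0,0,0,0,0,0,50],
    [0,0,0,0,0,0,50],
    [0,0,0,0,0,0,50],
    [0,0,0,0,0,0,50],
    [0,0,0,0,0,0,50],
    [0,0,0,0,0,0,50],
    [0,0,0,0,0,0,50],
    [0,0,0,0,0,0,50],
    [0,0,0,0,0,0,50]
  ]
}}

```text
time_s: 14.68
tcp_pos: [0.6203, 0.2153, 0.0046]
tool_rot: [0.819, 0.574, 0.002, 0.0]
wrist_force: [-0.7, 0.2, 5.7]
finger_gap: 0.0568
grip_force: 63.8
```

Emit:
{"method": "step_arm", "body": {
  "motion": [
    [0,0,-6,0,0,0,50],
    [0,0,-12,0,0,0,50],
    [0,0,-20,0,0,0,50],
    [0,0,-20,0,0,0,50],
    [0,0,-20,0,0,0,50],
    [0,0,-20,0,0,0,50],
    [0,0,-20,0,0,0,50],
    [0,0,-12,0,0,0,50],
    [0,0,-8,0,0,0,50],
    [0,0,0,0,0,0,50]
  ]
}}

```text
time_s: 15.52
tcp_pos: [0.6199, 0.215, 0.1427]
tool_rot: [0.819, 0.574, 0.002, 0.001]
wrist_force: [1.0, 0.7, -0.5]
finger_gap: 0.0573
grip_force: 64.0
```

```bash
python3 -c "
from h import *
delta(.4858,.0055,.14)
img,w,u,v=wrist_pts(); held(img,w,u,v,bot.state()['tcp_pos'])"
```

```text
t 15.52 tcp [619.9 215.  142.7] q [ 0.13  0.68 -0.74  1.6   0.51  1.05 -1.1 ] F [ 1.   0.7 -0.5] gap 0.0573 grip 64.0
shift [-242.7  -54.4    2.1] turn [ 0.17 -0.11  0.02] shift after turn [-242.7  -54.4    2.7]
coaster n 15265 circle [619.4 214.3] 30.4 plane [ 0.1551 -0.0109 -0.0335] minus tcp [ 0.2 -0.3]
 extent [385.5 442.7] 414.1 tcp 413.4
 extent [480.3 537.1] 508.7 tcp 508.5
```

Emit:
{"method": "step_arm", "body": {
  "motion": [
    [-8,-2,0,0,0,0,50],
    [-18,-4,0,0,0,0,50],
    [-26,-6,0,0,0,0,50],
    [-30,-7,0,0,0,0,50],
    [-30,-7,0,0,0,0,50],
    [-30,-7,0,0,0,0,50],
    [-30,-7,0,0,0,0,50],
    [-28,-6,0,0,0,0,50],
    [-24,-5,0,0,0,0,50],
    [-12,-2,0,0,0,0,50]
  ]
}}

```text
time_s: 16.4
tcp_pos: [0.4845, 0.0068, 0.1385]
tool_rot: [0.82, 0.572, -0.003, -0.001]
wrist_force: [-0.6, -0.3, -1.1]
finger_gap: 0.0573
grip_force: 64.1
```

Emit:
{"method": "step_arm", "body": {
  "motion": [
    [-5,-1,0,0,0,0,50],
    [-2.6,-0.9,5,0,0,0,50],
    [0,0,8,0,0,0,50],
    [0,0,8,0,0,0,50],
    [0,0,6,0,0,0,50],
    [0,0,4,0,0,0,50],
    [0,0,0,0,0,0,50],
    [0,0,0,0,0,0,50],
    [0,0,0,0,0,0,50],
    [0,0,0,0,0,0,50]
  ]
}}

```text
time_s: 17.23
tcp_pos: [0.4844, 0.0046, 0.1096]
tool_rot: [0.819, 0.574, 0.0, 0.0]
wrist_force: [-0.4, 0.1, -1.4]
finger_gap: 0.0571
grip_force: 64.1
```

```bash
python3 -c "
from h import *
delta(.4850,.0048,.0895)
img,w,u,v=wrist_pts(); held(img,w,u,v,bot.state()['tcp_pos'])"
```

```text
t 17.23 tcp [484.4   4.6 109.6] q [ 0.59  0.46 -0.79  2.05  0.45  0.8  -0.82] F [-0.4  0.1 -1.4] gap 0.0571 grip 64.1
shift [ 0.4  0.5 20.1] turn [ 0.03 -0.01  0.04] shift after turn [ 0.4  0.5 20.1]
coaster n 15261 circle [484.    3.8] 30.6 plane [ 0.1221 -0.0116 -0.0267] minus tcp [-0.3 -0.6]
 extent [141.4 198.7] 170.0 tcp 169.8
 extent [424.9 481.7] 453.3 tcp 453.6
```

Emit:
{"method": "step_arm", "body": {
  "motion": [
    [0.8,0.8,0,0,0,0,50],
    [0,0,3,0,0,0,50],
    [0,0,3,0,0,0,50],
    [0,0,3,0,0,0,50],
    [0,0,3,0,0,0,50],
    [0,0,3,0,0,0,50],
    [0,0,3,0,0,0,50],
    [0,0,3,0,0,0,50],
    [0,0,0,0,0,0,50],
    [0,0,0,0,0,0,50]
  ]
}}

```text
time_s: 18.12
tcp_pos: [0.4849, 0.0049, 0.0881]
tool_rot: [0.819, 0.574, -0.0, -0.0]
wrist_force: [0.4, -0.1, -0.2]
finger_gap: 0.057
grip_force: 64.1
```

Emit:
{"method": "step_arm", "body": {
  "motion": [
    [0,0,3,0,0,0,50],
    [0,0,3,0,0,0,50],
    [0,0,3,0,0,0,50],
    [0,0,3,0,0,0,50],
    [0,0,3,0,0,0,50],
    [0,0,3,0,0,0,50],
    [0,0,0,0,0,0,50],
    [0,0,0,0,0,0,50],
    [0,0,0,0,0,0,50],
    [0,0,0,0,0,0,50]
  ]
}}

```text
time_s: 18.95
tcp_pos: [0.4859, 0.0051, 0.0706]
tool_rot: [0.819, 0.574, 0.001, 0.0]
wrist_force: [3.0, 0.3, 2.3]
finger_gap: 0.0572
grip_force: 64.4
```

```bash
python3 -c "
from h import *
delta(.4858,.0055,.050)
img,w,u,v=wrist_pts(); held(img,w,u,v,bot.state()['tcp_pos'])"
```

```text
t 18.95 tcp [485.9   5.1  70.6] q [ 0.54  0.53 -0.73  2.07  0.53  0.73 -0.88] F [3.  0.3 2.3] gap 0.0572 grip 64.4
shift [ 0.4 -0.2 20.6] turn [ 0.08 -0.05  0.03] shift after turn [ 0.4 -0.2 20.6]
coaster n 15253 circle [486.7   5.8] 32.0 plane [ 0.0832 -0.0065 -0.0208] minus tcp [0.9 0.8]
 extent [142.1 199.6] 170.8 tcp 170.8
 extent [426.2 483. ] 454.6 tcp 454.8
```

Emit:
{"method": "step_arm", "body": {
  "motion": [
    [0,0,3,0,0,0,50],
    [0,0,3,0,0,0,50],
    [0,0,3,0,0,0,50],
    [0,0,3,0,0,0,50],
    [0,0,3,0,0,0,50],
    [0,0,3,0,0,0,50],
    [0,0,2,0,0,0,50],
    [0,0,0,0,0,0,50],
    [0,0,0,0,0,0,50],
    [0,0,0,0,0,0,50]
  ]
}}

```text
time_s: 19.83
tcp_pos: [0.4856, 0.005, 0.0507]
tool_rot: [0.819, 0.574, 0.0, 0.0]
wrist_force: [2.5, 0.7, 4.8]
finger_gap: 0.0572
grip_force: 64.7
```

```bash
python3 -c "
from h import *
delta(.4858,.0055,.050)
img,w,u,v=wrist_pts(); held(img,w,u,v,bot.state()['tcp_pos'])"
```

```text
t 19.83 tcp [485.6   5.   50.7] q [ 0.51  0.56 -0.7   2.08  0.56  0.7  -0.91] F [2.5 0.7 4.8] gap 0.0572 grip 64.7
shift [ 0.6 -0.   0.7] turn [ 0.06 -0.03  0.03] shift after turn [ 0.6 -0.   0.7]
coaster n 13476 circle [484.9   4.1] 30.4 plane [ 0.0633 -0.0047 -0.0141] minus tcp [-0.7 -0.9]
 extent [142.1 194.9] 168.5 tcp 170.8
 extent [425.9 482.9] 454.4 tcp 454.7
```

This is the same signature as the first one: the far catch covers the rim, and the top is at about 62–63 mm. Releasing.

Emit:
{"method": "step_arm", "body": {
  "motion": [
    [0,0,0,0,0,0,100],
    [0,0,0,0,0,0,100],
    [0,0,0,0,0,0,100],
    [0,0,0,0,0,0,100],
    [0,0,0,0,0,0,100],
    [0,0,0,0,0,0,100],
    [0,0,-8,0,0,0,100],
    [0,0,-15,0,0,0,100],
    [0,0,-20,0,0,0,100],
    [0,0,-25,0,0,0,100]
  ]
}}

```text
time_s: 20.72
tcp_pos: [0.4838, 0.005, 0.1185]
tool_rot: [0.819, 0.574, -0.001, -0.001]
wrist_force: [-0.3, -0.4, -0.5]
finger_gap: 0.0855
grip_force: 0.0
```

Emit:
{"method": "step_arm", "body": {
  "motion": [
    [0,0,-20,0,0,0,100],
    [0,0,-10,0,0,0,100],
    [0,0,0,0,0,0,100],
    [0,0,0,0,0,0,100],
    [0,0,0,0,0,0,100],
    [0,0,0,0,0,0,100],
    [0,0,0,0,0,0,100],
    [0,0,0,0,0,0,100],
    [0,0,0,0,0,0,100],
    [0,0,0,0,0,0,100]
  ]
}}

```text
time_s: 21.55
tcp_pos: [0.4849, 0.005, 0.148]
tool_rot: [0.819, 0.574, -0.0, -0.0]
wrist_force: [-0.0, 0.2, 0.7]
finger_gap: 0.0854
grip_force: 0.0
```

```bash
python3 -c "
from h import *
delta(.485,.005,.15)
img,w,u,v=wrist_pts(); a=img[150:390,200:440,::-1].repeat(2,0).repeat(2,1)
s,_=cams.snapshot('scene'); b=cv2.resize(s[192:292,242:342,::-1],(480,480)); cv2.imwrite('pics/w7.png',cv2.resize(np.hstack([a,b]),(800,400)))
r=img[v,u].astype(int); k=(r[:,0]>1.6*r[:,1])&(np.hypot(w[:,0]-.485,w[:,1]-.005)<.04)&(w[:,2]>.055)
p=w[k]; A=np.c_[np.ones(len(p)),p[:,:2]-[.485,.005]]; print(len(p),np.linalg.lstsq(A,p[:,2],rcond=None)[0],cv2.minEnclosingCircle((p[:,:2]*1000).astype(np.float32)))
"
```

```text
t 21.55 tcp [484.9   5.  148. ] q [ 0.63  0.4  -0.83  2.02  0.39  0.88 -0.76] F [-0.   0.2  0.7] gap 0.0854 grip 0.0
shift [ 0.1  0.1 -2. ] turn [-0.03 -0.    0.04] shift after turn [ 0.1  0.1 -2. ]
6394 [ 0.07290218 -0.00629665 -0.0199273 ] ((483.4931945800781, 5.727270603179932), 31.835651397705078)
```

View pics/w7.png

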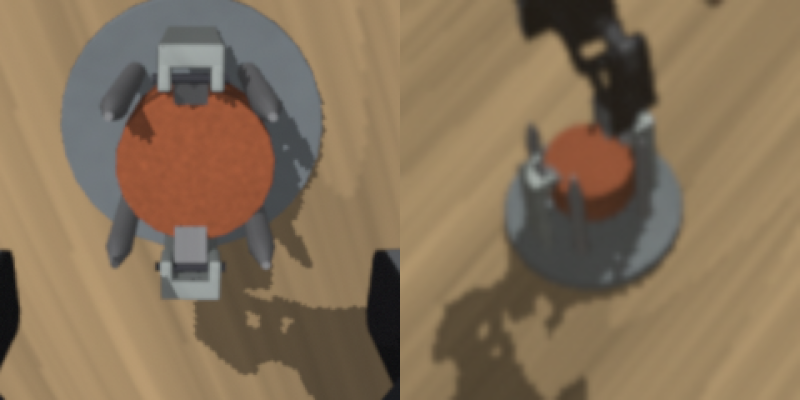

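Both catches, at (190,92) and (190,245), lie over the pile. Its top is at the catch tips as with the first coaster, and the scene view shows a stack two coasters thick.

```bash
python3 -c "
from cell import bot
print(bot.job_done())"
```

```text
the job is handed in; nothing more can be done
None
```

Both large clay coasters are in the dispenser as one pile, with both catches swung in over the top in the last pictures; I handed the job in at about 21.7 s of robot time, and no verdict was returned.

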